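# Zero the depth stop on a printing block and clamp it

### The job

Set the depth stop of the small router stand to the printing block lying under it: loosen the clamp lever, push the stop rod down until its foot just rests on the block, pressing gently (well under 20 N on the block), then swing the clamp lever back until it is fully tight. The foot must still be touching the block when you are done; leave the block where it lies and do not shift the things around the stand.

Things in the scene. Friction and masses are not known exactly. Their poses are not given: they have to be found in the camera images.
- stand: Grey router stand, fixed; origin under the centre of its base (280 x 340 x 14 mm), front = -x, z up. In its frame, mm: pillar radius 19, top z 195, at x 112, y 0; cross head 44 wide, x -20, y -110 to 160, z 107 to 143; motor radius 36, top z 210, at x -5, y 145; rod axis x -20, y 0; lever pivot x -20, y -88. The height of the bed under the block differs by up to 16 mm.
- stop_rod: Depth stop rod: steel rod 12 mm in diameter, upright, with a steel foot (disc 18 mm in diameter, 12 mm high) below and a black knob on top; origin at the centre of the foot's underside, z up. The foot is what must rest on the block.
- knob_top (a point): Centre of the flat top of the black knob on the stop rod, 126 mm above the underside of the foot. The knob is 32 mm in diameter and 16 mm high (below that it narrows over 10 mm to 22 mm); the bare rod under it is 12 mm in diameter.
- stop_travel (a joint): Travel of the depth stop, m: 0 fully up, grows as the rod goes down, at most 0.055. With the clamp loose it slides with some 3 N of friction (about 2 N of push, as its own weight helps) and stays where it is left; with the clamp tight it does not move under moderate pushing.
- handle_top (a point): Centre of the top of the upright black pin at the end of the clamp lever. The pin is 14 mm in diameter; its free length above the lever's flat arm is 38 mm; it stands 85 mm from the pivot.
- lever_pivot (a point): Top of the clamp lever's hub (26 mm in diameter), on its vertical turning axis.
- clamp_lever (a joint): Angle of the clamp lever, rad: 0 fully tight against its stop (lever points to the stand's front, its -x), grows as it is loosened, counter-clockwise seen from above, to 1.5 (lever points to the stand's -y side). The brake lets go of the rod well before 0.6. It takes some 3 to 5 N at the pin to swing and stays where it is left.
- block: Mounted linoleum printing block, 120 x 170 mm, loose, lying flat on the black rubber pad of the stand's bed, under the stop; origin at the centre of its underside, long side along y. Its thickness is not given (about 15 to 30 mm): where its top is must be found by touch. The rubber pad gives about 1 mm for every 8 N.
- cup: Green plastic cup, 68 mm across, 75 mm high, loose, near the stand; bystander. Origin at the centre of its underside.
- ink_tin: Ink tin, 80 mm across, 60 mm high, loose, beside the stand; bystander. Origin at the centre of its underside.
- marker: Black marker pen, 140 mm long, 14 mm thick, loose, on the table in front of the stand; bystander. Origin at its underside.
- brayer: Ink roller with a wooden handle, 175 mm long, 32 mm high, loose, beside the stand; bystander. Origin between roller and handle, at table height.
- gouge: Carving gouge with a light wooden handle, 145 mm long, 18 mm high, loose, on the table; bystander. Origin at its underside.
Mind the look-alikes: they are no part of the job. What is shaped like the block but blue is not meant.

How it is judged:
On the way, in this order (a step that is already met when the one before it is completed fails the run):
1. the clamp lever is loosened (beyond 0.6 rad) (value of joint clamp_lever above 0.6 rad), for 0.1 s.
2. with the clamp still loose, the foot of the stop rests on the block (contact force between stop_rod and block above 0.4 N and value of joint clamp_lever above 0.6 rad), for 0.2 s.
3. with the foot on the block, the clamp lever is swung tight (below 0.15 rad) (value of joint clamp_lever below 0.15 rad and contact force between stop_rod and block above 0.4 N), for 0.2 s.
At the end, for the whole second after the job is handed in: The clamp lever is tight (within 0.15 rad of its stop) and at rest, the stop rod is at rest with its foot touching the block (more than 0.4 N), and the block lies within 15 mm of where it was (all of step 3 and distance of block from where it was at the start of the episode below 0.015 m and velocity of joint stop_travel between -0.002 and 0.002 m/s and velocity of joint clamp_lever between -0.02 and 0.02 rad/s).
It fails at once if the stop's foot presses on the block with more than 20 N (contact force between stop_rod and block above 20 N).
It fails at once if a bystander (cup, ink tin, marker, brayer or gouge) is shifted by more than 30 mm (distance of any of cup, ink_tin, marker, brayer, gouge from where it was at the start of the episode above 0.03 m).
It also fails if it takes over 64 s, if anything falls off the work surface, if the arm or the gripper's body presses on something with over 40 N, if the wrist force passes 120 N, or if a joint passes its speed limit or range.

### The arm

A 7-joint arm with a two-finger parallel gripper is mounted at the origin on the work surface. World frame = base frame: x ahead of the robot, y to its left, z up, the work surface at z = 0. Lengths are in m, angles in rad, forces in N, time in s.
With the tool pointing down it reaches from about 0.35 to 0.9 m from the base axis. Payload 8.1 kg.
Tool frame: the origin (TCP) lies between the finger pads; the fingertips stand ahead of it and the grasp point (between the pads) is the TCP (arm.nose_length is the z of the fingertips in the tool frame, in m); z points along the fingers, y is the line along which they close (so a half turn about z gives the same grasp; the last joint's range is limited). The gripper opens to 92 mm and grips with 3 to 60 N. Pads are 19 mm wide; open, the fingers measure 130 mm over their backs; the gripper's body (75 mm by 190 mm) begins 47 mm behind the grasp point.
Start: joints at [-1.238, 0.434, 0.025, 1.573, -0.012, 1.134, -0.075], TCP at [0.264, 0.567, 0.246] pointing down, gripper open.
Joint ranges: [-2.62, 2.62], [-0.44, 2.09], [-1.27, 1.32], [0.08, 2.57], [-1.32, 4.46], [0.12, 2], [-2.74, 2.74]. Speed limits (rad/s): [2.22, 2.22, 3.01, 3.01, 3.14, 3.14, 3.14].

### API

Orientations are given as a rotation vector (axis times angle).
In Python, from cell import sensors, optics, arm gives the robot as it stands.
- The arm moves only by the tool arm_command, never from a script. Its argument "deltas" is one flat list of numbers, 7 for each row, row after row: the turn, a rotation vector about the world's x, y, z as a fraction of full scale, then the shift along the world's x, y, z as a fraction of full scale, then the finger opening in mm, from 0 to 91.8. In form: [wx, wy, wz, dx, dy, dz, fingers, wx, wy, wz, dx, dy, dz, fingers, ...]. A call has 1 to 20 rows; each row is the pose to reach, as a shift and turn from the pose commanded when the call began; what a row does not reach only later rows make up. Full scale, the value 1, is 1 m for a shift and 90 degrees for a turn. A row lasts 1/10 s, in which the tool goes at most 50 mm and 8.59 degrees, less where a joint would pass 70% of its speed; a pose out of reach is approached as far as the arm can. A call with a number of a shift or a turn outside -1 to 1 is refused whole. A call with a gripper value outside its range is refused whole. The fingers move at their own pace and stop on an object; "force" is the grip in N (left out, the last holds). Time passes only in rows, so rows that repeat a pose let the fingers close. It gives the time, the measured TCP pose, the force, the opening and the grip force at its end, in the units of the state.
- sensors.observe(): the state, without advancing time (a new reading comes with each control period).
- optics.get_image(name): name is "scene" or "top"; returns the picture (480x640x3 uint8, blue, green, red); there is no depth.
- optics.calibration(name): a dict with "camera_matrix" (3x3 intrinsics, pixels), "rvec" (rotation vector, rad) and "tvec" (3), from world to camera coordinates, as OpenCV has them. Camera axes: x right, y down, z forward; pixel columns grow to the right and rows downward; lengths in m; the calibration is good to about 2 mm. A picture is of the moment at which its call begins. calibration takes no time and is no camera call.
- arm.sign_off(): hands the job in; it is judged then, once.
The state is a dict: "clock": time; "joints": joint angles; "dq": joint speeds; "joint_efforts": joint torques, N m; "position": TCP position; "ee_rot": TCP orientation; "force": force on the tool from outside, world axes, zero at the start; "ft_torque": the same for the moment, N m; "width": opening from 0.0 (shut) to 1.0 (fully open); "gripper_force": force on a finger pad.
Only numpy, scipy, OpenCV 4.12 (cv2) and the standard library are available. Lean on these libraries where they do the work, as an engineer would, in place of code of your own. Each camera call takes 0.05 s, during which the arm holds its last target. There are 200 camera calls.

## Working session

There is one attempt and no reset: what is moved stays moved. The work goes in short steps, Python scripts to look and compute and a tool call to move; the robot and the scene stay as the last step left them, time stands still between calls to the robot, and variables do not carry over. Pictures are saved under pics/ and viewed, at most 10 in all, crops included, and the job is handed in when it is done.

Besides the shell and the picture viewer there is one more tool, called after "Call:" by a JSON object that holds its "name" and its "arguments", one argument or row to a line. arm_command: Moves the arm, as the interface text tells. Its arguments: {"type":"object","properties":{"deltas":{"type":"array","items":{"type":"number"}},"force":{"type":"number"}},"required":["deltas"]}

```bash
mkdir -p pics; ls
python3 - <<'E'
from cell import sensors, optics, arm
import cv2
for n in("scene","top"):
    im=optics.get_image(n); cv2.imwrite(f"pics/{n}0.png",im)
    c=optics.calibration(n); print(n,c)
print(sensors.observe(), arm.nose_length)
E
```

```text
pics
scene {'camera_matrix': array([[593.88285338,   0.        , 312.22659107],
       [  0.        , 593.88285338, 233.5537231 ],
       [  0.        ,   0.        ,   1.        ]]), 'rvec': array([ 1.17874231,  2.33883184, -0.96730059]), 'tvec': array([ 0.31662471, -0.14892171,  1.77598547])}
top {'camera_matrix': array([[530.09357427,   0.        , 317.66623775],
       [  0.        , 530.09357427, 245.37768821],
       [  0.        ,   0.        ,   1.        ]]), 'rvec': array([ 2.18860929, -2.14306076,  0.10394032]), 'tvec': array([-0.0094015 ,  0.50288186,  1.33362252])}
{'clock': 0.1, 'joints': array([-1.23763436,  0.43515433,  0.02494427,  1.5740049 , -0.01158066,
        1.13399757, -0.07510708]), 'dq': array([-0.00167641, -0.00274577, -0.00287092, -0.00151418, -0.00034546,
        0.00034114,  0.00022018]), 'joint_efforts': array([ 2.44996394e-03, -6.69129968e+01,  9.87482294e-01, -3.15143716e+01,
       -6.05719979e-02,  3.75005160e-02,  7.93680965e-05]), 'position': array([0.26366695, 0.56618397, 0.24502293]), 'ee_rot': array([-6.79116500e-01, -3.06713310e+00,  2.21290261e-03]), 'force': array([ 0.43888966, -0.04552323, -0.81836081]), 'ft_torque': array([ 0.00289131, -0.00599258,  0.05186184]), 'gripper_force': 0.0, 'width': 0.9960666157671575} 0.019
```

View pics/scene0.png

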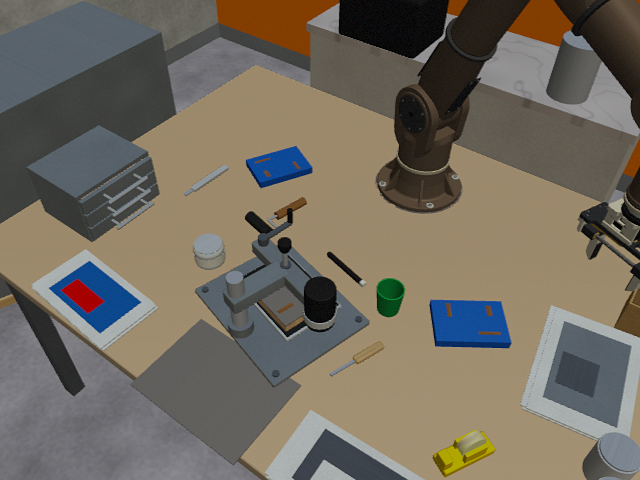

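View pics/top0.png

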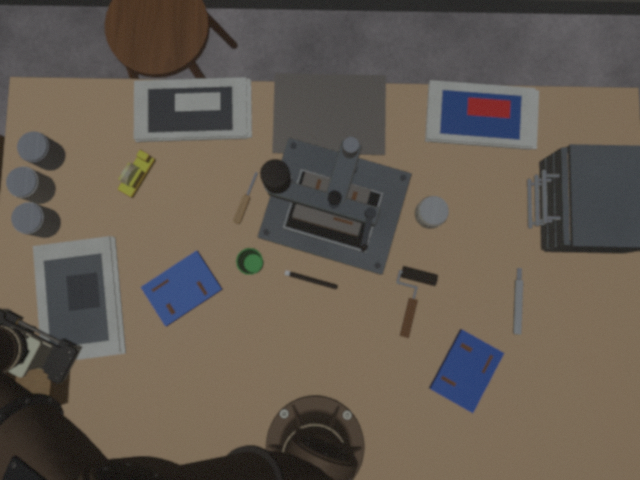

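The stand is mid-scene. The stop knob is near scene (285,243) and top (335,198). The lever hub is near scene (265,237) and top (371,213), and its pin near scene (290,214) and top (364,246).

Black round things that could be confused:
- knob: (285,243)
- lever pin: (290,214)
- motor: (320,290)
- brayer roller: (258,222)
- marker: (346,268)

The blue blocks at (279,166) and (470,323) are decoys. Next I'll check the choice in a close crop.

Run:
```python
import cv2,numpy as np
a=cv2.imread("pics/scene0.png")[195:345,190:380]; b=cv2.imread("pics/top0.png")[130:280,250:420]
a=cv2.resize(a,(400*190//190*1,316),interpolation=3); b=cv2.resize(b,(400,353),interpolation=3)
a=cv2.resize(cv2.imread("pics/scene0.png")[200:300,240:340],(400,400),interpolation=3)
b=cv2.resize(cv2.imread("pics/top0.png")[165:265,310:410],(400,400),interpolation=3)
cv2.imwrite("pics/crop.png",np.clip(np.hstack([a,b])*1.5,0,255).astype(np.uint8))
```

```text
(no output)
```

View pics/crop.png

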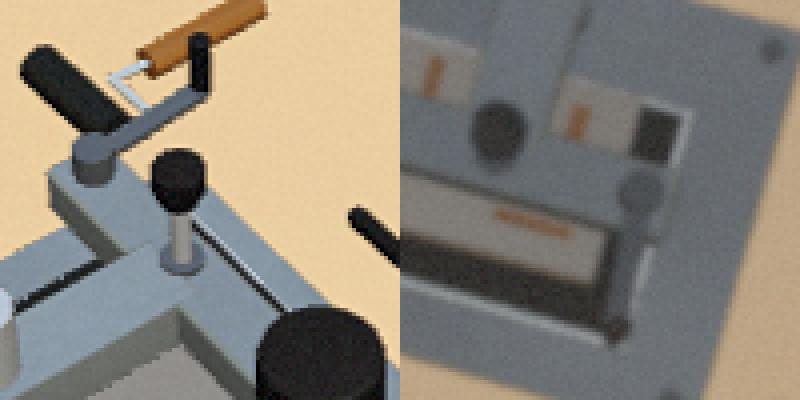

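Knob, hub and pin are clear in both views, and the choice holds: the pin is an upright black post on the grey lever. Crop pixels in the full images are knob top (284.5,240.5), hub (263.2,236.5) and pin (289.7,209) in the scene view, and (334.5,197.5), (370.2,212.5) and (363.7,247.5) in the top view.

```bash
cat > h.py <<'E'
from cell import sensors, optics, arm
import cv2, numpy as np
def tri(a,b):
    P=[];pts=[]
    for n,p in(("scene",a),("top",b)):
        c=optics.calibration(n);K=np.array(c["camera_matrix"])
        P.append(K@np.c_[cv2.Rodrigues(c["rvec"])[0],c["tvec"]]);pts.append(np.array(p,float).reshape(2,1))
    X=cv2.triangulatePoints(P[0],P[1],*pts);X=(X[:3]/X[3]).ravel()
    e=[np.round((lambda q:q[:2]/q[2]-p.ravel())(M@np.r_[X,1]),1) for M,p in zip(P,pts)]
    return X,e
E
python3 - <<'E'
from h import *
r={}
for n,a,b in(("knob",(284.5,240.5),(334.5,197.5)),("hub",(263.2,236.5),(370.2,212.5)),("pin",(289.7,209),(363.7,247.5)),
  ("cup",(390,285),(250,261)),("brayer roller",(258,222),(420,276)),("motor",(320,285),(276,176))):
    r[n],e=tri(a,b); print(n,r[n].round(4),e)
d=r["knob"]-r["hub"];print(np.degrees(np.arctan2(d[1],d[0])),np.hypot(*d[:2]))
d=r["pin"]-r["hub"];print(np.degrees(np.arctan2(d[1],d[0])),np.hypot(*d[:2]))
print(cv2.Rodrigues(sensors.observe()["ee_rot"])[0].round(3))
E
```

```text
knob [ 0.5901 -0.0348  0.2205] [array([-0.2, -0. ]), array([-0.2,  0.1])]
hub [ 0.5672 -0.1189  0.1639] [array([-0.4, -0.1]), array([-0.4,  0.3])]
pin [ 0.483  -0.1036  0.1971] [array([0.2, 0. ]), array([ 0.2, -0.1])]
cup [0.4546 0.1665 0.0833] [array([-0.4, -0. ]), array([-0.4,  0.2])]
brayer roller [ 0.4298 -0.2611  0.0233] [array([-0.1, -0. ]), array([-0.2,  0.1])]
motor [0.6388 0.0968 0.2096] [array([-0., -0.]), array([-0.,  0.])]
74.80248746946364 0.0871452338046691
169.67418628015844 0.08556315843740919
[[-0.907  0.422 -0.   ]
 [ 0.422  0.907 -0.001]
 [-0.    -0.001 -1.   ]]
```

Call:
{"name": "arm_command", "arguments": {
  "deltas": [0,0,-1,0.219,-0.67,0.04,45,0,0,-1,0.219,-0.67,0.04,45,0,0,-1,0.219,-0.67,0.04,45,0,0,-1,0.219,-0.67,0.04,45,0,0,-1,0.219,-0.67,0.04,45,0,0,-1,0.219,-0.67,0.04,45,0,0,-1,0.219,-0.67,0.04,45,0,0,-1,0.219,-0.67,0.04,45,0,0,-1,0.219,-0.67,0.04,45,0,0,-1,0.219,-0.67,0.04,45,0,0,-1,0.219,-0.67,0.04,45,0,0,-1,0.219,-0.67,0.04,45,0,0,-1,0.219,-0.67,0.04,45,0,0,-1,0.219,-0.67,0.04,45,0,0,-1,0.219,-0.67,0.04,45,0,0,-1,0.219,-0.67,0.04,45],
  "force": 10
}}

```text
clock: 1.7
position: [0.4827, -0.1051, 0.2855]
ee_rot: [2.652, 1.683, -0.001]
force: [-0.5, 1.0, -0.3]
width: 0.488
gripper_force: 0.0
```

Call:
{"name": "arm_command", "arguments": {
  "deltas": [0,0,-0.87,0,0,-0.02,45,0,0,-0.87,0,0,-0.02,45,0,0,-0.87,0,0,-0.02,45,0,0,-0.87,0,0,-0.02,45,0,0,-0.87,0,0,-0.02,45,0,0,-0.87,0,0,-0.02,45,0,0,-0.87,0,0,-0.02,45,0,0,-0.87,0,0,-0.02,45,0,0,-0.87,0,0,-0.02,45,0,0,-0.87,0,0,-0.02,45,0,0,-0.87,0,0,-0.02,45,0,0,-0.87,0,0,-0.02,45]
}}

```text
clock: 2.9
position: [0.4827, -0.1026, 0.2656]
ee_rot: [-3.121, 0.356, 0.001]
force: [-0.2, -0.5, 0.4]
width: 0.486
gripper_force: 0.0
```

Run:
```python
from h import *
s=sensors.observe();print(s["clock"],s["position"].round(4),s["joints"].round(2),s["force"].round(2));print(cv2.Rodrigues(s["ee_rot"])[0].round(3))
a=optics.get_image("scene");b=optics.get_image("top")
a=cv2.resize(a[140:280,230:370],(400,400),interpolation=3)
b=cv2.resize(b[150:290,290:430],(400,400),interpolation=3)
cv2.imwrite("pics/crop2.png",np.clip(np.hstack([a,b])*1.5,0,255).astype(np.uint8))
```

```text
2.9 [ 0.4827 -0.1026  0.2656] [-0.68  0.27  0.99  1.91 -0.26  1.1  -1.38] [-0.22 -0.5   0.37]
[[ 0.974 -0.225 -0.   ]
 [-0.225 -0.974  0.   ]
 [-0.    -0.    -1.   ]]
```

View pics/crop2.png

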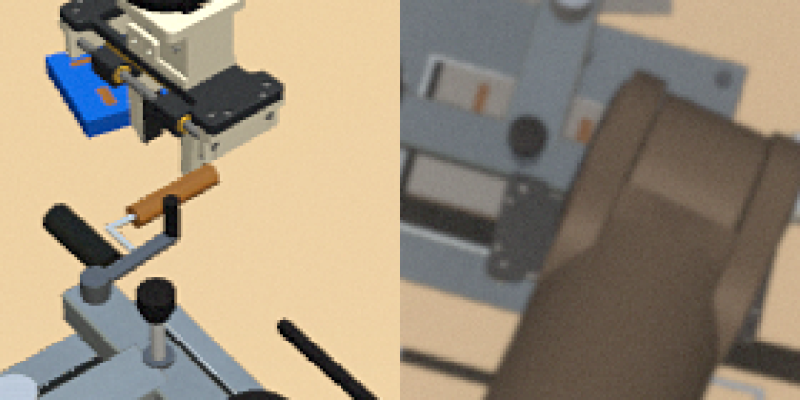

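The open fingers hang above the pin in the scene view, one on each side of it (fingers at crop (142,125) and (195,150), pin at (172,200)). I'll lower and close lightly.

Call:
{"name": "arm_command", "arguments": {
  "deltas": [0,0,0,0,-0.001,-0.03,45,0,0,0,0,-0.001,-0.06,45,0,0,0,0,-0.001,-0.075,45,0,0,0,0,-0.001,-0.081,45,0,0,0,0,-0.001,-0.081,45]
}}

```text
clock: 3.5
position: [0.4826, -0.1046, 0.1844]
ee_rot: [3.12, -0.363, -0.002]
force: [-0.1, 0.1, 0.7]
width: 0.49
gripper_force: 0.0
```

Call:
{"name": "arm_command", "arguments": {
  "deltas": [0,0,0,0,0,0,10,0,0,0,0,0,0,10,0,0,0,0,0,0,10,0,0,0,0,0,0,10,0,0,0,0,0,0,10,0,0,0,0,0,0,10],
  "force": 10
}}

```text
clock: 4.1
position: [0.4832, -0.1042, 0.185]
ee_rot: [-3.12, 0.363, -0.001]
force: [-0.7, 2.4, 3.4]
width: 0.152
gripper_force: 10.0
```

Call:
{"name": "arm_command", "arguments": {
  "deltas": [0,0,0.067,-0.0011,-0.0089,0,10,0,0,0.133,-0.0013,-0.0178,0,10,0,0,0.2,-0.0005,-0.0267,0,10,0,0,0.267,0.0012,-0.0355,0,10,0,0,0.333,0.0038,-0.044,0,10,0,0,0.4,0.0073,-0.0523,0,10,0,0,0.467,0.0116,-0.0601,0,10,0,0,0.533,0.0167,-0.0674,0,10,0,0,0.6,0.0225,-0.0741,0,10,0,0,0.667,0.0291,-0.0802,0,10,0,0,0.667,0.0291,-0.0802,0,10,0,0,0.667,0.0291,-0.0802,0,10]
}}

```text
clock: 5.3
position: [0.513, -0.1846, 0.185]
ee_rot: [2.884, 1.242, 0.003]
force: [5.8, 2.2, 1.1]
width: 0.149
gripper_force: 10.0
```

Call:
{"name": "arm_command", "arguments": {
  "deltas": [0,0,0,0,0,0,45,0,0,0,0,0,0,45,0,0,0,0,0,0,45,0,0,0,0,0,0,45]
}}

```text
clock: 5.7
position: [0.5115, -0.1846, 0.1846]
ee_rot: [-2.884, -1.246, 0.001]
force: [-0.5, -0.1, -0.1]
width: 0.442
gripper_force: 0.0
```

Call:
{"name": "arm_command", "arguments": {
  "deltas": [0,0,0,0,0,0.04,45,0,0,0,0,0,0.09,45,0,0,0,0.02,0.04,0.09,0,0,0,0,0.04,0.08,0.09,0,0,0,0,0.06,0.12,0.09,0,0,0,0,0.0785,0.15,0.085,0,0,0,0,0.0785,0.15,0.075,0,0,0,0,0.0785,0.15,0.075,0,0,0,0,0.0785,0.15,0.075,0,0,0,0,0.0785,0.15,0.075,0]
}}

```text
clock: 6.7
position: [0.5901, -0.0363, 0.2603]
ee_rot: [2.885, 1.243, 0.001]
force: [0.3, -0.1, -0.1]
width: 0.006
gripper_force: 0.0
```

Run:
```python
from h import *
s=sensors.observe();print(s["clock"],s["position"].round(4),s["joints"].round(2),s["force"].round(2),s["width"])
a=optics.get_image("scene")
cv2.imwrite("pics/scene3.png",a)
a=cv2.resize(a[190:340,220:370],(600,600),interpolation=3)
cv2.imwrite("pics/crop3.png",np.clip(a*1.5,0,255).astype(np.uint8))
```

```text
6.7 [ 0.5901 -0.0363  0.2603] [-0.45  0.4   0.59  1.67 -0.24  1.14 -0.55] [ 0.27 -0.13 -0.09] 0.005508620100617973
```

View pics/crop3.png

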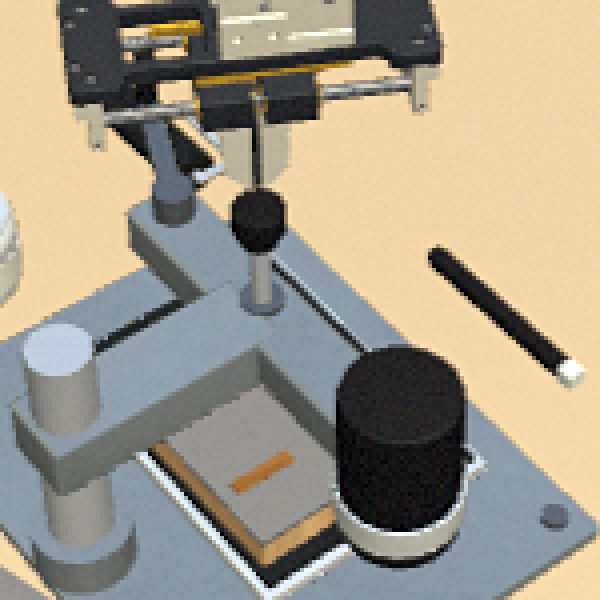

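The lever now points away to the stand's -y side, and the closed fingers sit above the knob (crop (258,190)). The orange patch on the block top, centred at scene (285.6,308.5) and top (318.5,184.5), gives a rough height for the block.

Run:
```python
from h import *
a=cv2.imread("pics/scene3.png");b=cv2.imread("pics/top0.png")
def c(im,x0,x1,y0,y1):
    h=cv2.cvtColor(im[y0:y1,x0:x1],cv2.COLOR_BGR2HSV);m=cv2.inRange(h,(4,110,40),(14,255,255))
    n,l,s,ce=cv2.connectedComponentsWithStats(m);i=1+np.argmax(s[1:,4]);print(s[i]);return ce[i]+(x0,y0)
p=c(a,272,300,300,316);q=c(b,308,328,174,196);print(p,q,tri(p,q))
```

```text
[16  7  2  1  2]
[11  8  1  1  1]
[288.5 307. ] [319. 182.] (array([0.65009019, 0.00935501, 0.08325903]), [array([-3.5, -0.5]), array([-3.5,  2.1])])
```

Run:
```python
from h import *
a=cv2.imread("pics/scene3.png");b=cv2.imread("pics/top0.png")
def c(im,x0,x1,y0,y1):
    r=im[y0:y1,x0:x1].astype(float);w=r[...,2]-r[...,0];w=np.clip(w-0.5*w.max(),0,None)
    y,x=np.mgrid[y0:y1,x0:x1];return np.array([(w*x).sum(),(w*y).sum()])/w.sum()
p=c(a,275,296,302,315);q=c(b,311,325,177,192);print(p,q,*tri(p,q))
```

```text
[285.18257757 307.50835322] [317.92351275 183.83286119] [0.650095   0.00632051 0.07786805] [array([-1.2, -0.2]), array([-1.2,  0.7])]
```

Call:
{"name": "arm_command", "arguments": {
  "deltas": [0,0,0,0,0.0015,-0.01,0,0,0,0,0,0.0015,-0.018,0,0,0,0,0,0.0015,-0.02,0,0,0,0,0,0.0015,-0.0215,0,0,0,0,0,0.0015,-0.023,0,0,0,0,0,0.0015,-0.0245,0,0,0,0,0,0.0015,-0.026,0]
}}

```text
clock: 7.45
position: [0.5905, -0.0332, 0.2338]
ee_rot: [2.884, 1.246, 0.0]
force: [-2.8, 0.3, 2.4]
width: 0.003
gripper_force: 1.0
```

Call:
{"name": "arm_command", "arguments": {
  "deltas": [0,0,0,0,0,-0.001,0,0,0,0,0,0,-0.002,0]
}}

```text
clock: 7.65
position: [0.5905, -0.0332, 0.2317]
ee_rot: [2.884, 1.247, 0.0]
force: [-1.6, 0.0, 1.7]
width: 0.006
gripper_force: 0.9
```

Sliding force is about 2 N, so the rod is moving. I'll carry on in small steps.

Call:
{"name": "arm_command", "arguments": {
  "deltas": [0,0,0,0,0,-0.001,0,0,0,0,0,0,-0.0015,0]
}}

```text
clock: 7.85
position: [0.5905, -0.0332, 0.2302]
ee_rot: [2.884, 1.246, -0.0]
force: [-1.0, 0.3, 1.4]
width: 0.007
gripper_force: 0.9
```

Call:
{"name": "arm_command", "arguments": {
  "deltas": [0,0,0,0,0,-0.001,0,0,0,0,0,0,-0.0015,0]
}}

```text
clock: 8.05
position: [0.5905, -0.0332, 0.2287]
ee_rot: [2.884, 1.246, 0.0]
force: [-2.0, -0.1, 2.6]
width: 0.008
gripper_force: 0.9
```

Call:
{"name": "arm_command", "arguments": {
  "deltas": [0,0,0,0,0,-0.001,0]
}}

```text
clock: 8.15
position: [0.5905, -0.0331, 0.2277]
ee_rot: [2.884, 1.247, 0.0]
force: [-1.1, -0.5, 1.8]
width: 0.006
gripper_force: 0.9
```

Call:
{"name": "arm_command", "arguments": {
  "deltas": [0,0,0,0,0,-0.0008,0,0,0,0,0,0,-0.0015,0]
}}

```text
clock: 8.35
position: [0.5905, -0.0331, 0.2262]
ee_rot: [2.884, 1.247, 0.0]
force: [-0.9, -0.4, 2.6]
width: 0.004
gripper_force: 0.9
```

Call:
{"name": "arm_command", "arguments": {
  "deltas": [0,0,0,0,0,-0.0008,0,0,0,0,0,0,-0.0015,0]
}}

```text
clock: 8.55
position: [0.5905, -0.0332, 0.2247]
ee_rot: [2.884, 1.246, 0.0]
force: [-0.6, -1.1, 1.3]
width: 0.006
gripper_force: 0.9
```

Call:
{"name": "arm_command", "arguments": {
  "deltas": [0,0,0,0,0,-0.0008,0,0,0,0,0,0,-0.0015,0]
}}

```text
clock: 8.75
position: [0.5905, -0.0332, 0.2232]
ee_rot: [2.884, 1.246, 0.0]
force: [-2.1, 0.1, 1.7]
width: 0.009
gripper_force: 0.9
```

Call:
{"name": "arm_command", "arguments": {
  "deltas": [0,0,0,0,0,-0.0008,0,0,0,0,0,0,-0.0015,0]
}}

```text
clock: 8.95
position: [0.5905, -0.0332, 0.2217]
ee_rot: [2.884, 1.247, 0.0]
force: [-1.1, -0.0, 1.7]
width: 0.005
gripper_force: 0.9
```

Call:
{"name": "arm_command", "arguments": {
  "deltas": [0,0,0,0,0,-0.0008,0,0,0,0,0,0,-0.0015,0]
}}

```text
clock: 9.15
position: [0.5905, -0.0331, 0.2202]
ee_rot: [2.884, 1.247, 0.0]
force: [-0.9, -0.0, 1.7]
width: 0.006
gripper_force: 0.9
```

Call:
{"name": "arm_command", "arguments": {
  "deltas": [0,0,0,0,0,-0.0008,0,0,0,0,0,0,-0.0015,0]
}}

```text
clock: 9.35
position: [0.5905, -0.0331, 0.2187]
ee_rot: [2.884, 1.246, 0.0]
force: [-0.6, -0.3, 1.0]
width: 0.003
gripper_force: 0.9
```

Call:
{"name": "arm_command", "arguments": {
  "deltas": [0,0,0,0,0,-0.0008,0,0,0,0,0,0,-0.0015,0]
}}

```text
clock: 9.55
position: [0.5905, -0.0332, 0.2172]
ee_rot: [2.884, 1.247, 0.0]
force: [-1.0, -0.2, 1.8]
width: 0.004
gripper_force: 0.9
```

Call:
{"name": "arm_command", "arguments": {
  "deltas": [0,0,0,0,0,-0.0008,0,0,0,0,0,0,-0.0015,0]
}}

```text
clock: 9.75
position: [0.5905, -0.0331, 0.216]
ee_rot: [2.884, 1.247, 0.0]
force: [-3.3, -0.1, 8.1]
width: 0.006
gripper_force: 4.1
```

Contact. I'll let it settle for one reading.

Call:
{"name": "arm_command", "arguments": {
  "deltas": [0,0,0,0,0,0,0,0,0,0,0,0,0,0]
}}

```text
clock: 9.95
position: [0.5905, -0.0331, 0.216]
ee_rot: [-2.884, -1.247, -0.0]
force: [-2.3, -1.0, 5.2]
width: 0.004
gripper_force: 2.6
```

Call:
{"name": "arm_command", "arguments": {
  "deltas": [0,0,0,0,0,-0.0003,0,0,0,0,0,0,-0.0003,0,0,0,0,0,0,-0.0003,0]
}}

```text
clock: 10.25
position: [0.5906, -0.0331, 0.216]
ee_rot: [-2.884, -1.247, -0.001]
force: [-2.0, -1.0, 7.3]
width: 0.005
gripper_force: 3.6
```

Call:
{"name": "arm_command", "arguments": {
  "deltas": [0,0,0,0,0,0.003,0,0,0,0,0,0,0.02,0,0,0,0,0,0,0.06,0,0,0,0,-0.02,-0.04,0.06,0,0,0,0,-0.04,-0.08,0.06,0,0,0,0,-0.06,-0.12,0.06,45,0,0,0,-0.079,-0.1515,0.06,45,0,0,0,-0.079,-0.1515,0.06,45,0,0,0,-0.079,-0.1515,0.06,45,0,0,0,-0.079,-0.1515,0.06,45]
}}

```text
clock: 11.25
position: [0.5122, -0.1832, 0.2753]
ee_rot: [-2.882, -1.249, -0.001]
force: [0.2, -0.1, -0.6]
width: 0.39
gripper_force: 0.0
```

Run:
```python
from h import *
s=sensors.observe();print(s["clock"],s["position"].round(4),s["joints"].round(2),s["width"])
a=optics.get_image("scene")
cv2.imwrite("pics/crop4.png",np.clip(cv2.resize(a[170:320,220:370],(600,600),interpolation=3)*1.5,0,255).astype(np.uint8))
```

```text
11.25 [ 0.5122 -0.1832  0.2753] [-0.25  0.31  0.65  1.77 -0.2   1.14 -0.29] 0.39043371980493036
```

View pics/crop4.png

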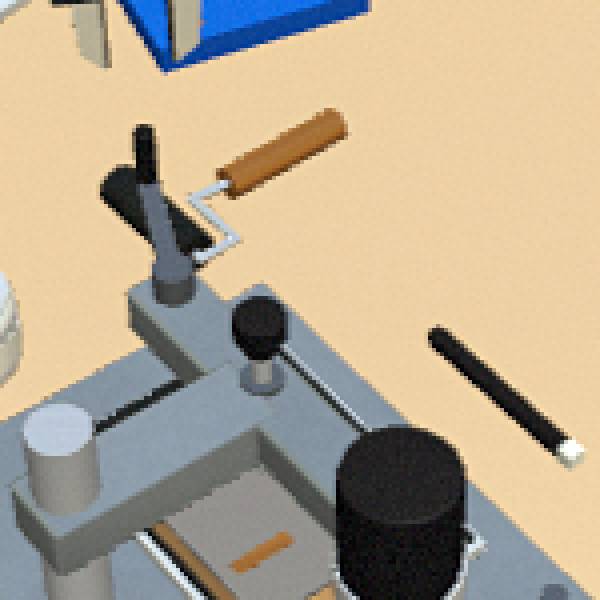

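The knob is lower (crop (260,325)) and the foot is down. The lever is open, and the fingers straddle the pin at (145,130). I'll descend and grip.

Call:
{"name": "arm_command", "arguments": {
  "deltas": [0,0,0,0,0,-0.04,45,0,0,0,0,0,-0.07,45,0,0,0,0,0,-0.085,45,0,0,0,0,0,-0.0905,45,0,0,0,0,0,-0.0905,45]
}}

```text
clock: 11.8
position: [0.5117, -0.1837, 0.1844]
ee_rot: [-2.882, -1.249, 0.002]
force: [-0.5, -0.6, 0.6]
width: 0.487
gripper_force: 0.0
```

Call:
{"name": "arm_command", "arguments": {
  "deltas": [0,0,0,0,0,0,10,0,0,0,0,0,0,10,0,0,0,0,0,0,10,0,0,0,0,0,0,10,0,0,0,0,0,0,10,0,0,0,0,0,0,10],
  "force": 12
}}

```text
clock: 12.4
position: [0.5118, -0.1849, 0.1853]
ee_rot: [2.883, 1.246, 0.001]
force: [0.7, -0.4, 3.4]
width: 0.15
gripper_force: 12.0
```

Call:
{"name": "arm_command", "arguments": {
  "deltas": [0,0,-0.067,-0.0066,0.0061,0,10,0,0,-0.133,-0.0124,0.0128,0,10,0,0,-0.2,-0.0175,0.0201,0,10,0,0,-0.267,-0.0218,0.0279,0,10,0,0,-0.333,-0.0253,0.0362,0,10,0,0,-0.4,-0.0279,0.0447,0,10,0,0,-0.467,-0.0296,0.0535,0,10,0,0,-0.533,-0.0304,0.0624,0,10,0,0,-0.6,-0.0302,0.0713,0,10,0,0,-0.667,-0.0291,0.0802,0,10,0,0,-0.667,-0.0291,0.0802,0,10,0,0,-0.667,-0.0291,0.0802,0,10]
}}

```text
clock: 13.6
position: [0.4824, -0.1035, 0.1852]
ee_rot: [-3.12, 0.361, 0.001]
force: [-3.4, 3.2, 7.9]
width: 0.148
gripper_force: 12.0
```

Call:
{"name": "arm_command", "arguments": {
  "deltas": [0,0,-0.011,0.0003,0.0015,0,10,0,0,-0.011,0.0003,0.0015,0,10,0,0,-0.011,0.0003,0.0015,0,10]
}}

```text
clock: 13.9
position: [0.4824, -0.1031, 0.1852]
ee_rot: [-3.117, 0.39, 0.0]
force: [-2.4, -1.1, 6.8]
width: 0.142
gripper_force: 12.0
```

Call:
{"name": "arm_command", "arguments": {
  "deltas": [0,0,-0.011,0.0004,0.002,0,10,0,0,-0.022,0.0008,0.004,0,10,0,0,-0.022,0.0008,0.004,0,10]
}}

```text
clock: 14.2
position: [0.4832, -0.0995, 0.1852]
ee_rot: [3.11, -0.445, -0.0]
force: [-3.6, -1.2, 7.3]
width: 0.152
gripper_force: 12.0
```

Call:
{"name": "arm_command", "arguments": {
  "deltas": [0,0,-0.011,0.0004,0.002,0,10,0,0,-0.022,0.0008,0.004,0,10,0,0,-0.022,0.0008,0.004,0,10]
}}

```text
clock: 14.5
position: [0.4841, -0.0956, 0.1852]
ee_rot: [3.101, -0.499, 0.0]
force: [-1.9, -2.9, 6.0]
width: 0.153
gripper_force: 12.0
```

Call:
{"name": "arm_command", "arguments": {
  "deltas": [0,0,-0.011,0.0004,0.002,0,10,0,0,-0.022,0.0008,0.004,0,10,0,0,-0.022,0.0008,0.004,0,10]
}}

```text
clock: 14.8
position: [0.4845, -0.0947, 0.1853]
ee_rot: [3.087, -0.556, 0.002]
force: [-2.9, -14.5, 2.3]
width: 0.15
gripper_force: 12.0
```

The lever has hit its stop (14.5 N). I'll release, rise and check.

Call:
{"name": "arm_command", "arguments": {
  "deltas": [0,0,0,-0.0005,-0.0025,0,45,0,0,0,-0.0005,-0.0025,0,45,0,0,0,-0.0005,-0.0025,0,45,0,0,0,-0.0005,-0.0025,0,45,0,0,0,-0.0005,-0.0025,0.04,45,0,0,0,-0.0005,-0.0025,0.08,45,0,0,0,-0.0005,-0.0025,0.08,45]
}}

```text
clock: 15.5
position: [0.4869, -0.0942, 0.269]
ee_rot: [-3.092, 0.551, -0.01]
force: [0.9, 0.1, 0.6]
width: 0.49
gripper_force: 0.0
```

Run:
```python
from h import *
s=sensors.observe();print(s["clock"],s["position"].round(4),s["width"])
a=optics.get_image("scene")
cv2.imwrite("pics/crop5.png",np.clip(cv2.resize(a[170:320,220:370],(600,600),interpolation=3)*1.5,0,255).astype(np.uint8))
```

```text
15.5 [ 0.4869 -0.0942  0.269 ] 0.4897083891693523
```

View pics/crop5.png

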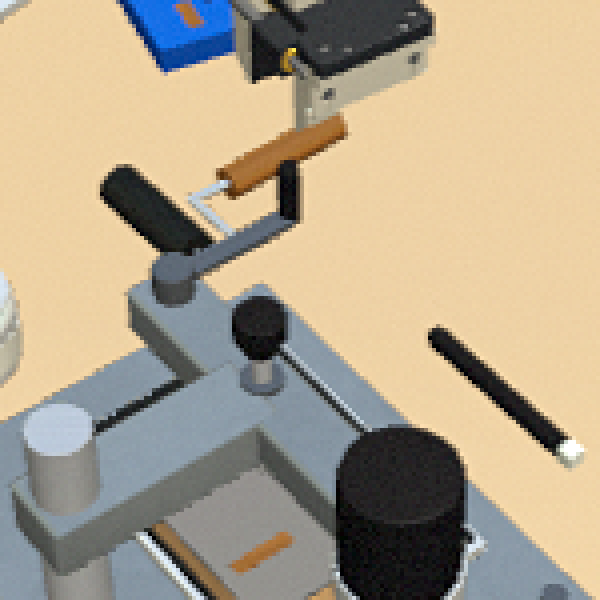

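The lever is back against its stop (pin at crop (288,165)). The knob is still at its lowered height (260,325), and the block and bystanders haven't moved. I'll hand it in.

```bash
python3 -c "
from cell import arm
print(arm.sign_off())"
```

```text
the job is handed in; nothing more can be done
None
```

I loosened the clamp, lowered the stop rod until its foot touched the block (wrist force peaked at about 8 N), swung the lever back against its stop, and handed the job in at about 15.5 s; no verdict came back, and I didn't measure foot contact again after tightening.

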